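# Find and open the tip flap of the scrap trough

### The arm

A 6-joint arm with a two-finger parallel gripper is mounted at the origin on the work surface. World frame = base frame: x ahead of the robot, y to its left, z up, the work surface at z = 0. Lengths are in mm, angles in rad, forces in N, time in s.
With the tool pointing down it reaches from about 275 to 1000 mm from the base axis. Payload 8.4 kg.
Tool frame: the origin (TCP) lies between the finger pads; the fingertips stand 8 mm ahead of it and the grasp point (between the pads) lies 11 mm behind it (tcp_to_tips is the distance from the TCP to the fingertips, in mm); z points along the fingers, y is the line along which they close (so a half turn about z gives the same grasp; the last joint's range is limited). The gripper opens to 85 mm and grips with 20 to 120 N. Pads are 22 mm wide; open, the fingers measure 114 mm over their backs; the gripper's body (76 mm by 85 mm) begins 54 mm behind the grasp point. The pads swing forward as they close: fully open they stand 13 mm farther back than shut.
Start: joints at [1.165, 0.353, 1.633, -0, 1.155, -0.002], TCP at [245.571, 574.737, 239.281] pointing down, gripper open.
Joint ranges: [-2.63, 2.63], [-0.92, 2.1], [0.06, 2.66], [-1.3, 4.44], [0, 2.69], [-3.02, 3.02]. Speed limits (rad/s): [2.22, 2.22, 2.79, 3.14, 3.14, 3.14].

### API

Orientations are given as [roll, pitch, yaw] about the fixed x, y, z axes, in that order (R = Rz(yaw) Ry(pitch) Rx(roll)).
In Python, from rig import * gives the robot as it stands.
- The arm moves only by the tool step_arm, never from a script. Its argument "motion" is a list of rows, each an object with "claw": the finger opening in mm, from 0 to 85.4; "delta_pos": the shift along the tool's x, y, z in mm, a list of three; "turn": the turn about the tool's z in rad. In form: [{"claw": claw, "delta_pos": [dx, dy, dz], "turn": turn}, ...]. A call has 1 to 8 rows; each row shifts and turns the commanded pose from where the row before left it, along the tool's axes as they then stand; what a row does not reach is not made up. A row lasts 1/12 s, in which the tool goes at most 41.7 mm and 7.16 degrees, less where a joint would pass 70% of its speed; a pose out of reach is approached as far as the arm can. A call is refused whole if a number of a shift passes 41.7 or a number of a turn 0.125, either way. A call with a gripper value outside its range is refused whole. The fingers move at their own pace and stop on an object; "force" is the grip in N (left out, the last holds). Time passes only in rows, so rows that do not move let the fingers close. It gives the time, the measured TCP pose, the force, the opening and the grip force at its end, in the units of the state.
- sense(): the state, without advancing time (a new reading comes with each control period).
- grab_frame(name): name is "scene" or "top"; returns a dict with "img" (480x640x3 uint8, red, green, blue), "vertical_fov" (degrees; the focal length in pixels is half the picture's height over the tangent of half this angle, whatever the lens; pixels are square), "cx", "cy" (the principal point, pixels), "D" ([k1, k2, p1, p2, k3] as OpenCV has them; the pictures are not rectified), "R" (3x3) and "t" (3): a world point X has camera coordinates R X + t. Camera axes: x right, y down, z forward; pixel columns grow to the right and rows downward; lengths in mm; the calibration is good to about 2 mm. A picture is of the moment at which its call begins. There is no depth.
- sign_off(): hands the job in; it is judged then, once.
The state is a dict: "clock": time; "qpos": joint angles; "qvel": joint speeds; "joint_efforts": joint torques, N m; "eef_pos": TCP position; "tcp_rot": TCP orientation; "contact_force": force on the tool from outside, world axes, zero at the start; "wrist_torque": the same for the moment, N m; "opening": opening from 0.0 (shut) to 1.0 (fully open); "grasp_force": force on a finger pad.
Only numpy, scipy, OpenCV 4.12 (cv2) and the standard library are available. Lean on these libraries where they do the work, as an engineer would, in place of code of your own. Each camera call takes 0.05 s, during which the arm holds its last target. There are 200 camera calls.

### The job

One of the four look-alike boards on top of the clay-scrap trough is a tip flap; the others are fastened down. With the fingertips, press the boards one after another near their front edges (the edges towards you) until you find the one that rocks, then push its front edge down until the flap tips right over and stays fully open, and take your hand away. Nothing needs to be picked up: leave the pots and tools on and around the trough where they stand.

Things in the scene. Friction and masses are not known exactly. Their poses are not given: they have to be found in the camera images.
- trough: the scrap-clay trough, a fixed plank box; origin at the centre of its underside, +x away from the robot, +y to the robot's left at yaw 0 (yaw varies a little). 300 mm deep (x -140 to +160), 556 wide (y), its deck 115 high. Four identical boards lie flush in the deck, side by side along y every 132 mm, parted by fixed rails 28 wide. Behind them a fixed ledge 89 deep. Empty inside, 85 mm free depth.
- deck (a point): centre of the row of boards, on the deck's top face (axes as the trough). Each board is 170 mm (x -85 to +85 from here) by 100 (y), 22 thick, with an 8 mm gap along its front edge. Three are fastened solid. One is the tip flap, in a place that differs from start to start and cannot be seen. All four bear two pairs of screw heads along the line of the flap's pivot, 75 mm behind the front edge.
- place_1 (a point): pressing point on the board in place 1 (leftmost, furthest to +y): on its top face, 20 mm in from its front edge, at the middle of its width. Its axes are the trough's. It belongs to the place, and does not move when the board tips.
- place_2 (a point): pressing point on the board in place 2 (second from the left): on its top face, 20 mm in from its front edge, at the middle of its width. Its axes are the trough's. It belongs to the place, and does not move when the board tips.
- place_3 (a point): pressing point on the board in place 3 (third from the left): on its top face, 20 mm in from its front edge, at the middle of its width. Its axes are the trough's. It belongs to the place, and does not move when the board tips.
- place_4 (a point): pressing point on the board in place 4 (rightmost): on its top face, 20 mm in from its front edge, at the middle of its width. Its axes are the trough's. It belongs to the place, and does not move when the board tips.
- loose_board (a joint): angle of the tip flap, wherever it is: 0 shut, growing as its front sinks and its rear rises, 0.96 rad fully open at its stop, rear edge 65 mm above the deck. It yields to about 1 N at the pressing point (press 14 mm down: 0.3 rad) but is solid behind the pivot line. Let go below 0.5 rad it falls shut; past that (some 22 mm down; 30 is ample) its own weight tips it to the stop and it stays.
- bowl: bystander: terracotta bowl, 96 mm across, 50 mm high, upright on the trough's rear ledge; origin under its centre
- beaker: bystander: white beaker, 64 mm across, 72 mm high, upright on the rear ledge; origin under its centre
- stick: bystander: flat wooden throwing stick 110 x 18 x 8 mm, lying along the middle rail of the deck; origin under its centre
- stamp: bystander: small turned wooden stamp, 22 mm across, 28 mm high, standing on the rail between places 1 and 2; origin under its centre
- mug: bystander: terracotta mug, 80 mm across, 85 mm high, on the bench left of the trough; origin under its centre
- tool_jar: bystander: blue jar of wooden tools, 90 mm across, jar 105 mm and tools up to 210 mm high, on the bench right of the trough; origin under its centre
- small_cup: bystander: small white cup, 56 mm across, 48 mm high, upright on the rear ledge between bowl and beaker; origin under its centre

How it is judged:
By the outcome, as a careful person would: the job done as asked, in the order asked, and still so for the second after the job is handed in, with the robot touching nothing.
It also fails if it takes over 45 s, if anything falls off the work surface, if the arm or the gripper's body presses on something with over 40 N, if the wrist force passes 120 N, or if a joint passes its speed limit or range.

## Working session

There is one attempt and no reset: what is moved stays moved. The work goes in short steps, Python scripts to look and compute and a tool call to move; the robot and the scene stay as the last step left them, time stands still between calls to the robot, and variables do not carry over. Pictures are saved under pics/ and viewed, at most 10 in all, crops included, and the job is handed in when it is done.

Besides the shell and the picture viewer there is one more tool, called after ">>>" as name(argument=value, ...) on one line, values as JSON. step_arm: Moves the arm, as the interface text tells. Its arguments: {"type":"object","properties":{"motion":{"type":"array","items":{"type":"object","properties":{"claw":{"type":"number"},"delta_pos":{"type":"array","items":{"type":"number"}},"turn":{"type":"number"}}}},"force":{"type":"number"}},"required":["motion"]}

```bash
mkdir -p pics
python3 - <<'E'
from rig import *
import cv2
s=sense();print(s)
for n in("scene","top"):
    f=grab_frame(n);cv2.imwrite(f"pics/{n}0.png",f["img"][:,:,::-1]);print(n,{k:v for k,v in f.items() if k!="img"})
E
```

```text
{'clock': 0.0, 'qpos': array([ 1.16458228e+00,  3.53675440e-01,  1.63414152e+00,  1.71060861e-05,
        1.15519860e+00, -2.40336265e-03]), 'qvel': array([-4.56557537e-04,  1.75599713e-03,  4.33626116e-05, -2.22848769e-03,
       -2.25478763e-03,  5.13997575e-05]), 'joint_efforts': array([-2.49289456e-03, -6.05258203e+01, -3.42064834e+01, -2.32766024e-04,
        9.45091975e-03,  2.68724392e-06]), 'eef_pos': array([245.38958752, 574.30054142, 238.5414718 ]), 'tcp_rot': array([-3.14016979e+00, -1.90597987e-05,  2.73777504e+00]), 'contact_force': array([ 0.88044223,  0.26848478, -0.53878164]), 'wrist_torque': array([0.0068675 , 0.00779288, 0.05591629]), 'grasp_force': 0.0, 'opening': 1.001644975252194}
scene {'vertical_fov': 49.23761806439316, 'cx': 316.69058849331276, 'cy': 241.04990345760896, 'D': array([-0.10493746,  0.        ,  0.        ,  0.        ,  0.        ]), 'R': array([[ 0.04039478,  0.99907086, -0.01502242],
       [ 0.84615926, -0.04220038, -0.53125665],
       [-0.531397  ,  0.00874863, -0.84707774]]), 't': array([  -4.43962069, -459.69264639, 1585.92363968])}
top {'vertical_fov': 53.83354655401711, 'cx': 311.3125216470353, 'cy': 243.87008149778606, 'D': array([-0.01381503,  0.        ,  0.        ,  0.        ,  0.        ]), 'R': array([[-0.01662597, -0.99949814,  0.02696381],
       [-0.99692926,  0.01450728, -0.07695181],
       [ 0.07652202, -0.02816041, -0.99667014]]), 't': array([  -9.42315969,  628.91686489, 1132.56032028])}
```

View pics/top0.png

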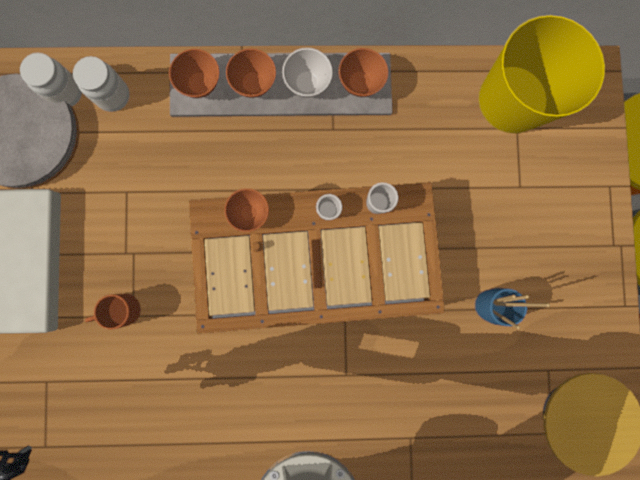

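View pics/scene0.png

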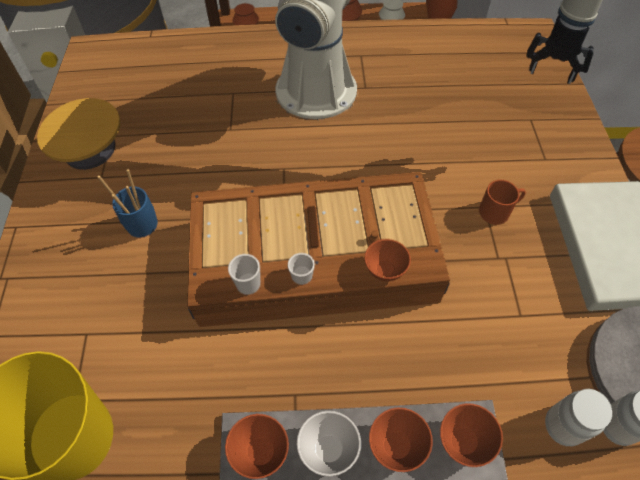

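The top picture shows the deck outlined by about (190,200), (432,184), (442,315), (197,331). Place 1 is the board at left (205–254, 236–318) and place 4 is at right (380–430, 222–303). The stamp is at (258,245), the stick at (318,262), and the bowl and cups are on the rear ledge.

```bash
cat > h.py <<'E'
from rig import *
import cv2, numpy as np
def cam(f):
    fl=240/np.tan(np.radians(f["vertical_fov"]/2))
    return np.array([[fl,0,f["cx"]],[0,fl,f["cy"]],[0,0,1]])
def back(f,px,z):
    u=cv2.undistortPoints(np.array(px,float).reshape(-1,1,2),cam(f),f["D"]).reshape(-1,2)
    d=np.c_[u,np.ones(len(u))]@f["R"]; C=-f["R"].T@f["t"]
    return C+d*((z-C[2])/d[:,2])[:,None]
def proj(f,X):
    return cv2.projectPoints(np.array(X,float),cv2.Rodrigues(f["R"])[0],f["t"],cam(f),f["D"])[0].reshape(-1,2)
E
python3 - <<'E'
from h import *
f=grab_frame("top")
W=back(f,[(190,200),(432,184),(442,315),(197,331)],115)[:,:2]
L=np.array([(160,278),(160,-278),(-140,-278),(-140,278)],float)
a,b=L-L.mean(0),W-W.mean(0)
yaw=np.arctan2((a[:,0]*b[:,1]-a[:,1]*b[:,0]).sum(),(a*b).sum())
R=np.array([[np.cos(yaw),-np.sin(yaw)],[np.sin(yaw),np.cos(yaw)]])
T=W.mean(0)-R@L.mean(0)
print(W.round(),yaw,T,(L@R.T+T-W).round(1))
# deck centre: ledge 89 deep at rear -> board rear edge x=160-89=71 ; centre -14
img=f["img"][:,:,::-1].copy()
for i in range(4):
    y=198-132*i
    c=np.array([(71,y+50),(71,y-50),(-99,y-50),(-99,y+50),(-79,y)],float)
    w=np.c_[c@R.T+T,np.full(5,115)]
    p=proj(f,w);print(i+1,w[4].round(1))
    cv2.polylines(img,[p[:4].round().astype(int)],True,(255,0,255),1)
    cv2.circle(img,tuple(p[4].round().astype(int).tolist()),2,(0,0,255),-1)
cv2.imwrite("pics/ov.png",cv2.resize(img[170:350,170:460],None,fx=2.75,fy=2.75))
E
```

```text
[[ 725.  256.]
 [ 756. -296.]
 [ 457. -308.]
 [ 432.  239.]] 0.049682958927282465 [582.4611648  -27.73848143] [[ 3.4  2.2]
 [ 0.5 -1.3]
 [-0.6 -4.4]
 [-3.3  3.5]]
1 [493.7 166.1 115. ]
2 [500.3  34.3 115. ]
3 [506.8 -97.6 115. ]
4 [ 513.4 -229.4  115. ]
```

View pics/ov.png

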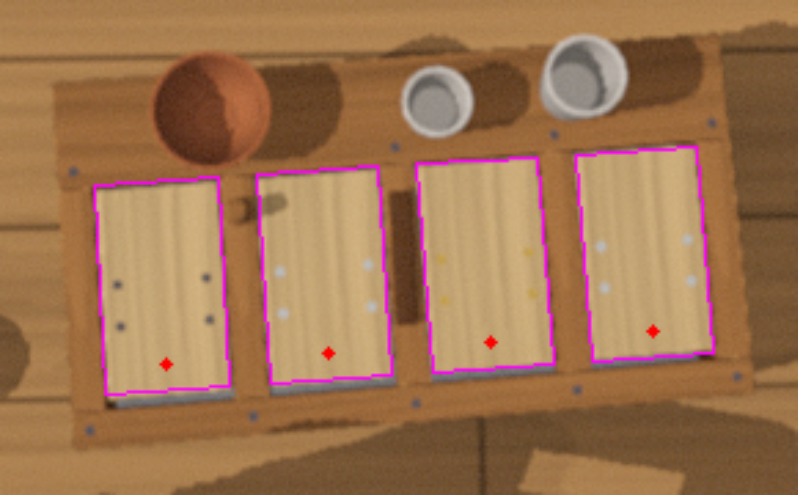

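Overlay fits the boards well (red pressing points at their front edges), so the deck pose is good. I'll move over place 1.

>>> step_arm(motion=[{"claw": 0,"delta_pos": [-27.8,-19.8,0],"turn": 0},{"claw": 0,"delta_pos": [-27.8,-19.8,0],"turn": 0},{"claw": 0,"delta_pos": [-27.8,-19.8,0],"turn": 0},{"claw": 0,"delta_pos": [-27.8,-19.8,0],"turn": 0},{"claw": 0,"delta_pos": [-27.8,-19.8,0],"turn": 0},{"claw": 0,"delta_pos": [-27.8,-19.8,0],"turn": 0},{"claw": 0,"delta_pos": [-27.8,-19.8,0],"turn": 0},{"claw": 0,"delta_pos": [-27.8,-19.8,0],"turn": 0}])

```text
clock: 0.82
eef_pos: [388.3, 340.1, 239.2]
tcp_rot: [-3.141, -0.0, 2.738]
contact_force: [0.5, -0.5, -0.3]
opening: -0.002
grasp_force: 0.0
```

>>> step_arm(motion=[{"claw": 0,"delta_pos": [-27.8,-19.8,0],"turn": 0},{"claw": 0,"delta_pos": [-27.8,-19.8,0],"turn": 0},{"claw": 0,"delta_pos": [-27.8,-19.8,0],"turn": 0},{"claw": 0,"delta_pos": [-27.8,-19.8,0],"turn": 0},{"claw": 0,"delta_pos": [-27.8,-19.8,0],"turn": 0},{"claw": 0,"delta_pos": [-27.8,-19.8,0],"turn": 0},{"claw": 0,"delta_pos": [0,0,0],"turn": -0.11},{"claw": 0,"delta_pos": [0,0,0],"turn": -0.11}])

```text
clock: 1.48
eef_pos: [495.3, 165.0, 239.1]
tcp_rot: [-3.141, -0.0, 2.959]
contact_force: [-0.3, 0.5, 0.1]
opening: 0.001
grasp_force: 0.0
```

>>> step_arm(motion=[{"claw": 0,"delta_pos": [0,0,0],"turn": -0.11},{"claw": 0,"delta_pos": [0,0,0],"turn": -0.12},{"claw": 0,"delta_pos": [0,0,0],"turn": 0},{"claw": 0,"delta_pos": [0,0,0],"turn": 0}])

```text
clock: 1.82
eef_pos: [494.4, 166.9, 239.1]
tcp_rot: [-3.142, -0.0, -3.099]
contact_force: [0.8, -0.5, -0.5]
opening: 0.002
grasp_force: 0.0
```

>>> step_arm(motion=[{"claw": 0,"delta_pos": [0,0,25],"turn": 0},{"claw": 0,"delta_pos": [0,0,35],"turn": 0},{"claw": 0,"delta_pos": [0,0,30],"turn": 0},{"claw": 0,"delta_pos": [0,0,15],"turn": 0},{"claw": 0,"delta_pos": [0,0,5],"turn": 0},{"claw": 0,"delta_pos": [0,0,0],"turn": 0}])

```text
clock: 2.32
eef_pos: [493.7, 166.7, 128.2]
tcp_rot: [-3.141, -0.002, -3.098]
contact_force: [-1.0, -0.2, 0.1]
opening: -0.001
grasp_force: 0.0
```

>>> step_arm(motion=[{"claw": 0,"delta_pos": [0,0,2],"turn": 0},{"claw": 0,"delta_pos": [0,0,2],"turn": 0},{"claw": 0,"delta_pos": [0,0,2],"turn": 0},{"claw": 0,"delta_pos": [0,0,1],"turn": 0},{"claw": 0,"delta_pos": [0,0,0],"turn": 0}])

```text
clock: 2.73
eef_pos: [494.9, 167.0, 122.7]
tcp_rot: [3.141, 0.001, -3.096]
contact_force: [0.6, 0.3, 0.1]
opening: 0.001
grasp_force: 0.4
```

>>> step_arm(motion=[{"claw": 0,"delta_pos": [0,0,1.5],"turn": 0},{"claw": 0,"delta_pos": [0,0,1.5],"turn": 0},{"claw": 0,"delta_pos": [0,0,0],"turn": 0}])

```text
clock: 2.98
eef_pos: [494.3, 166.8, 119.1]
tcp_rot: [-3.141, -0.0, -3.095]
contact_force: [-2.5, 0.3, 2.0]
opening: -0.003
grasp_force: 1.2
```

>>> step_arm(motion=[{"claw": 0,"delta_pos": [0,0,1.5],"turn": 0},{"claw": 0,"delta_pos": [0,0,1.5],"turn": 0},{"claw": 0,"delta_pos": [0,0,1],"turn": 0},{"claw": 0,"delta_pos": [0,0,0],"turn": 0}])

```text
clock: 3.32
eef_pos: [494.4, 166.8, 114.9]
tcp_rot: [-3.141, -0.0, -3.095]
contact_force: [-2.0, -1.2, 2.0]
opening: -0.001
grasp_force: 1.1
```

Place 1 yields at about 2 N, 8 mm below the deck, so it is the flap. I'll push it on to about 34 mm.

>>> step_arm(motion=[{"claw": 0,"delta_pos": [0,0,4],"turn": 0},{"claw": 0,"delta_pos": [0,0,4],"turn": 0},{"claw": 0,"delta_pos": [0,0,4],"turn": 0},{"claw": 0,"delta_pos": [0,0,4],"turn": 0},{"claw": 0,"delta_pos": [0,0,4],"turn": 0},{"claw": 0,"delta_pos": [0,0,4],"turn": 0},{"claw": 0,"delta_pos": [0,0,2],"turn": 0},{"claw": 0,"delta_pos": [0,0,0],"turn": 0}])

```text
clock: 3.98
eef_pos: [494.4, 166.8, 88.7]
tcp_rot: [-3.141, -0.001, -3.095]
contact_force: [-1.0, 0.3, 0.4]
opening: 0.001
grasp_force: 0.0
```

Run:
```python
from h import *
s=sense();print(s["eef_pos"],s["contact_force"])
f=grab_frame("scene");cv2.imwrite("pics/s1.png",f["img"][150:330,170:470,::-1].repeat(2,0).repeat(2,1))
```

```text
[494.38529906 166.82487305  88.70008246] [-0.97500602  0.31883576  0.38444335]
```

View pics/s1.png

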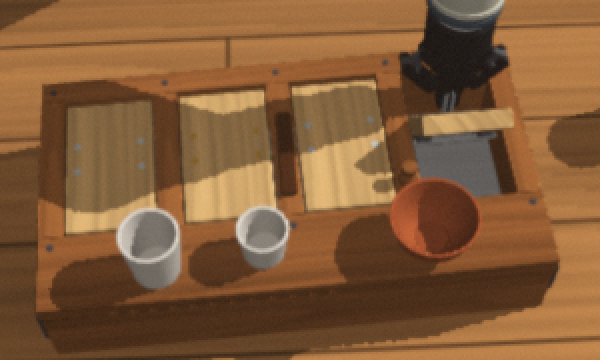

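The flap at (460,125) has tipped over with its rear edge up, and the bystanders are where they were. I'll withdraw straight up.

>>> step_arm(motion=[{"claw": 0,"delta_pos": [0,0,-10],"turn": 0},{"claw": 0,"delta_pos": [0,0,-20],"turn": 0},{"claw": 0,"delta_pos": [0,0,-25],"turn": 0},{"claw": 0,"delta_pos": [0,0,-25],"turn": 0},{"claw": 0,"delta_pos": [0,0,-25],"turn": 0},{"claw": 0,"delta_pos": [0,0,-25],"turn": 0},{"claw": 0,"delta_pos": [0,0,-20],"turn": 0},{"claw": 0,"delta_pos": [0,0,-5],"turn": 0}])

```text
clock: 4.7
eef_pos: [496.3, 167.5, 248.8]
tcp_rot: [3.14, 0.006, -3.095]
contact_force: [0.2, -0.2, 0.3]
opening: -0.002
grasp_force: 0.0
```

>>> step_arm(motion=[{"claw": 0,"delta_pos": [25,0,0],"turn": 0},{"claw": 0,"delta_pos": [25,0,0],"turn": 0},{"claw": 0,"delta_pos": [25,0,0],"turn": 0},{"claw": 0,"delta_pos": [15,0,0],"turn": 0},{"claw": 0,"delta_pos": [0,0,0],"turn": 0},{"claw": 0,"delta_pos": [0,0,0],"turn": 0},{"claw": 0,"delta_pos": [0,0,0],"turn": 0},{"claw": 0,"delta_pos": [0,0,0],"turn": 0}])

```text
clock: 5.37
eef_pos: [405.7, 162.9, 244.4]
tcp_rot: [3.141, 0.001, -3.096]
contact_force: [-0.3, 0.2, 0.3]
opening: 0.0
grasp_force: 0.0
```

Run:
```python
from h import *
s=sense();print(s["eef_pos"],s["contact_force"])
f=grab_frame("scene");cv2.imwrite("pics/s2.png",f["img"][150:330,170:470,::-1].repeat(2,0).repeat(2,1))
```

```text
[405.6647807  162.90945791 244.3955713 ] [-0.29383769  0.16861446  0.30128275]
```

View pics/s2.png

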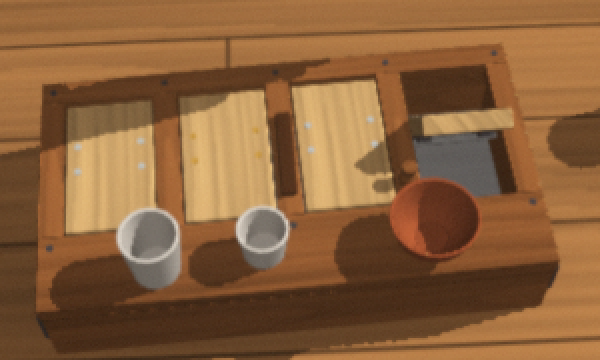

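The flap at (460,122) stays fully open, the hand is clear, and nothing else has moved.

```bash
python3 -c "
from rig import *
print(sign_off())"
```

```text
the job is handed in; nothing more can be done
None
```

The tip flap was the board in place 1, the first one pressed; it is tipped fully open and stayed so after the hand was clear, the last picture shows nothing else on the trough moved, and the job was handed in at about 5.4 s.

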